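# Feel for a crossed thread on a tea canister cap

## Robot

A 7-joint arm with a two-finger parallel gripper is mounted at the origin on the work surface. World frame = base frame: x ahead of the robot, y to its left, z up, the work surface at z = 0. Lengths are in m, angles in rad, forces in N, time in s.
With the tool pointing down it reaches from about 0.425 to 0.875 m from the base axis. Payload 8.4 kg.
Tool frame: the origin (TCP) lies at the centre of the arm's flange, where the gripper is bolted on; the fingertips stand 182 mm ahead of it and the grasp point (between the pads) lies 164 mm ahead of it (ctrl.nose_length is the distance from the TCP to the fingertips, in m); z points along the fingers, x is the direction in which the jaws open and shut, and the axes are right-handed (so a half turn about z gives the same grasp; the last joint's range is limited). The gripper opens to 87 mm and grips with 3 to 60 N. Pads are 19 mm wide; open, the fingers measure 117 mm over their backs; the gripper's body (75 mm by 190 mm) begins 51 mm behind the grasp point.
Start: joints at [1.2, 0.333, 0.04, 1.465, -0.013, 1.343, -0.059], TCP at [0.174, -0.626, 0.405] pointing down, gripper open.
Joint ranges: [-2.58, 2.58], [-0.38, 2.09], [-1.3, 1.39], [0.25, 2.4], [-1.5, 4.64], [0.08, 2.09], [-2.65, 2.65]. Speed limits (rad/s): [2.22, 2.22, 2.79, 2.79, 3.14, 3.14, 3.14].

## Interface

Orientations are given as a unit quaternion [w, x, y, z].
In Python, from workcell import ctrl gives the robot as it stands. Calls block until the motion is done:
- ctrl.move_to(position, orientation): joint-space move of the TCP to a pose.
- ctrl.move_linear(position, max_speed=0.15, rot=None): straight line of the TCP; rot=None keeps the orientation; max_speed is the mean speed in m/s.
- ctrl.move_joints(angles): joint-space move.
- ctrl.grip(opening, grip_force=None): opening from 0.0 (shut) to 1.0 (fully open); grip_force is the grip in N (None keeps the last); returns when the fingers have stopped.
- ctrl.wait(seconds).
- ctrl.solve_ik(position, orientation): joint angles nearest the present ones, or None.
- ctrl.get_image(name): name is "scene" or "top" or "wrist"; returns a dict with "pixels" (420x560x3 uint8, red, green, blue), "z_map" (420x560 float32, m along the optical axis (not along the pixel's ray), 0 where there is no reading), "fov_y" (degrees; the focal length in pixels is half the picture's height over the tangent of half this angle, whatever the lens; pixels are square), "cx", "cy" (the principal point, pixels), "k1" (the pictures are not rectified: a ray, as slopes to the right and down, at radius r is drawn at 1 + k1 r^2 times it, then the intrinsics apply), "pose" (4x4, takes a point from camera to world coordinates). Camera axes: x right, y down, z forward; pixel columns grow to the right and rows downward; lengths in m; the calibration is good to about 2 mm. A picture is of the moment at which its call begins.
A pose or a line that the arm cannot do raises ctrl.MotionError and nothing moves.
- ctrl.hand_in(): hands the job in, once; it reports no verdict.
Readings, each from a call of its own:
- ctrl.current_clock(): time.
- ctrl.current_qpos(): joint angles.
- ctrl.current_qd(): joint speeds.
- ctrl.current_joint_efforts(): joint torques, N m.
- ctrl.current_tcp_pos(): TCP position.
- ctrl.current_orientation(): TCP orientation.
- ctrl.current_contact_force(): force on the tool from outside, world axes, zero at the start.
- ctrl.current_wrist_torque(): the same for the moment, N m.
- ctrl.current_finger_gap(): opening from 0.0 (shut) to 1.0 (fully open).
Only numpy, scipy, OpenCV 4.12 (cv2) and the standard library are available. Lean on these libraries where they do the work, as an engineer would, in place of code of your own. Each camera call takes 0.05 s, during which the arm holds its last target.

## Task

One of the gold tea canisters on the shop counter has a black screw cap with a raised wooden grip bar across its top, and I think the cap has been set on with crossed threads. Take the bar and start turning the cap gently clockwise (seen from above); as soon as it clearly resists, stop and do not force it. Then turn it back to how it stood at first, loose again, and let go.

Things in the scene. Friction and masses are not known exactly. Their poses are not given: they have to be found in the camera images.
- bar_mid (a point): Middle of the grip bar on the screw cap, on the cap's vertical turning axis, 22 mm above the cap's flat top, 12 mm below the bar's top, 174 mm above the counter. The pale wooden bar is 60 mm long (x axis), 14 mm thick (y axis), 34 mm high above the cap; z up; it turns with the cap. Grip it across its thickness from above.
- cap_top (a point): Centre of the flat top of the round black screw cap (76 mm across), at the foot of the bar, on the turning axis; axes as bar_mid. The cap cannot lift off; its gold canister (100 mm across) is fixed. Clockwise it first runs freely (0.02 N m) for an unknown 0.2 to 1.1 rad, then the thread sticks and it gives only like a spring, 0.8 N m per rad. Anticlockwise of its start: 0.6 rad free.
- bar_end (a point): Centre of one end face of the bar, 30 mm from bar_mid along x, same height: shows how far the cap was turned. Beside the canister, 150 mm or more between axes, stand fixed a taller gold canister with a wooden ball knob (185 mm high in all) and a squat one with a flat black lid (110 mm); these have no bar.
- cap (a joint): Strain of the crossed thread: how far (rad) the cap is twisted against its stuck thread; 0 while it turns freely (up to 0.05 from friction), positive when forced clockwise, 0.8 N m per rad. 0.12 (0.1 N m) is clear resistance, 0.18 to 0.3 (0.15 to 0.25 N m) a good moment to stop; above 0.45 (0.36 N m) the thread is damaged.
There are look-alikes about, which are no part of the job. What is shaped like the part that bears bar_mid but turquoise is not meant.

How it is judged:
By the outcome, as a careful person would: the job done as asked, in the order asked, and still so for the second after the job is handed in, with the robot touching nothing.
It also fails if it takes over 50 s, if anything falls off the work surface, if the arm or the gripper's body presses on something with over 40 N, if the wrist force passes 120 N, or if a joint passes its speed limit or range.

## Working session

There is one attempt and no reset: what is moved stays moved. The work goes in short steps, each a Python script; the robot and the scene stay as the last script left them, time stands still between calls to the robot, and variables do not carry over. Pictures are saved under pics/ and viewed, and the job is handed in when it is done.

```bash
ls; mkdir -p pics
cat > h.py <<'E'
from workcell import ctrl
import numpy as np, cv2
from scipy.spatial.transform import Rotation as R
def cloud(im):
    h,w=im["z_map"].shape; f=h/2/np.tan(np.radians(im["fov_y"])/2)
    K=np.array([[f,0,im["cx"]],[0,f,im["cy"]],[0,0,1.]]); 
    u,v=np.meshgrid(np.arange(w),np.arange(h))
    p=cv2.undistortPoints(np.stack([u,v],-1).reshape(-1,1,2).astype(float),K,np.array([im["k1"],0,0,0.])).reshape(h,w,2)
    z=im["z_map"]; c=np.stack([p[...,0]*z,p[...,1]*z,z],-1)
    P=np.array(im["pose"]); return c@P[:3,:3].T+P[:3,3]
def save(im,n): cv2.imwrite("pics/"+n,im["pixels"][...,::-1])
E
python3 - <<'E'
from h import *
import pickle
for n in("scene","top","wrist"):
    im=ctrl.get_image(n); save(im,n+"0.png"); print(n,im["k1"],im["fov_y"],np.round(im["pose"],3).tolist())
    pickle.dump(dict(im),open(n+"0.pkl","wb"))
print(ctrl.current_clock(),ctrl.current_orientation(),ctrl.current_finger_gap())
E
```

```text
pics
scene -0.05888265994083267 46.653047542860165 [[-0.433, 0.727, -0.532, 0.926], [0.901, 0.346, -0.26, 0.244], [-0.005, -0.592, -0.806, 0.798], [0.0, 0.0, 0.0, 1.0]]
top -0.16786033718144497 47.50323450759167 [[0.003, -0.989, 0.145, 0.355], [-0.999, -0.008, -0.035, 0.051], [0.036, -0.145, -0.989, 1.102], [0.0, 0.0, 0.0, 1.0]]
wrist -0.06188125773521047 64.95913473921928 [[0.268, -0.928, -0.26, 0.246], [-0.963, -0.258, -0.072, -0.609], [0.0, 0.27, -0.963, 0.384], [0.0, 0.0, 0.0, 1.0]]
0.15 [-3.52345626e-04  7.96374012e-01 -6.04804128e-01 -5.24279647e-04] 1.0019309921780866
```

View pics/scene0.png

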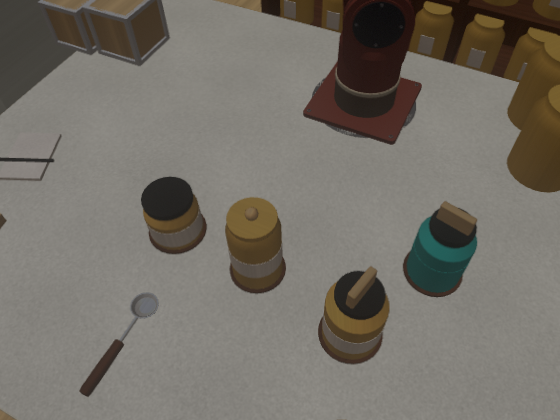

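View pics/top0.png

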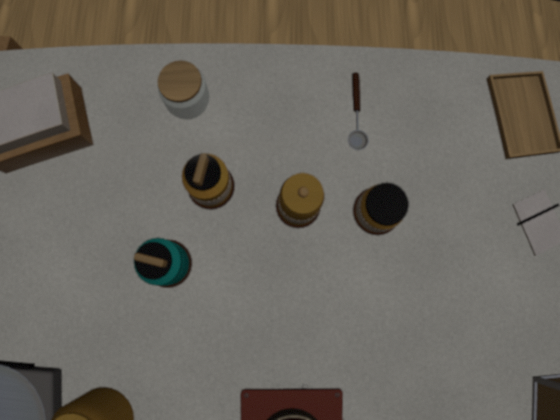

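View pics/wrist0.png

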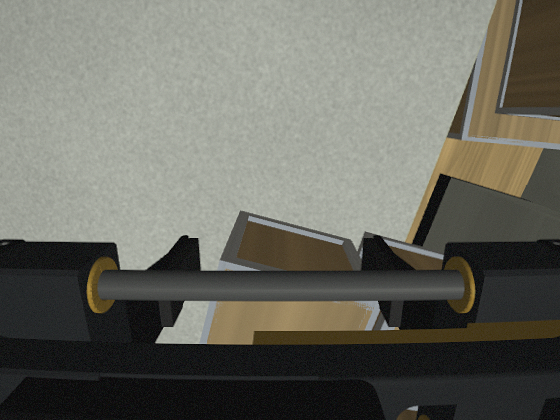

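Candidates are: the gold canister with a bar (scene 362,287; top 202,168), the turquoise one with a bar (scene 457,218; top 152,260), the gold one with a ball knob (scene 252,213), and the squat one with a black lid (scene 168,196). I choose the gold one with the bar, and will measure it and crop it.

Run:
```python
from h import *
import pickle
for n,(u,v) in dict(scene=(360,295),top=(203,172)).items():
    im=pickle.load(open(n+"0.pkl","rb")); X=cloud(im)
    a=50; sl=np.s_[max(0,v-a):v+a,u-a:u+a]
    cv2.imwrite(f"pics/crop_{n}.png",cv2.resize(im["pixels"][sl][...,::-1],(500,500),interpolation=cv2.INTER_CUBIC))
    Y=X[sl].reshape(-1,3)
    Y=Y[im["z_map"][sl].ravel()>0]
    top=Y[(Y[:,2]>.176)&(Y[:,2]<.20)]
    cap=Y[(Y[:,2]>.147)&(Y[:,2]<.157)]
    for q,nm in((top,"bar"),(cap,"cap")):
        print(n,nm,len(q),q.mean(0).round(4),np.median(q[:,2]).round(4)); print(cv2.minAreaRect(q[:,:2].astype(np.float32)*1000), cv2.minEnclosingCircle(q[:,:2].astype(np.float32)*1000))
    d=top[:,:2]-top[:,:2].mean(0); w,V=np.linalg.eigh(d.T@d); print(np.degrees(np.arctan2(V[1,1],V[0,1])))
```

```text
scene bar 402 [0.5829 0.1905 0.1845] 0.1852
((579.2783813476562, 190.64892578125), (14.337515830993652, 61.027732849121094), 75.61309814453125) ((579.2633666992188, 191.10755920410156), 30.666685104370117)
scene cap 1367 [0.5842 0.1924 0.1517] 0.1517
((580.78857421875, 190.60934448242188), (74.75079345703125, 73.193603515625), 85.06612396240234) ((579.5703125, 190.57647705078125), 38.28855895996094)
165.90253158946572
top bar 228 [0.5779 0.1915 0.185 ] 0.1854
((578.4909057617188, 192.1171875), (14.675840377807617, 60.284141540527344), 75.74230194091797) ((578.7421875, 193.10623168945312), 30.382600784301758)
top cap 735 [0.576  0.1896 0.152 ] 0.152
((578.2426147460938, 191.24066162109375), (74.33244323730469, 72.46171569824219), 84.18992614746094) ((578.5926513671875, 191.38140869140625), 37.579166412353516)
165.9823436629948
```

```bash
cd pics; python3 -c "
import cv2,numpy as np;cv2.imwrite('crops.png',np.hstack([cv2.resize(cv2.imread(f'crop_{n}.png'),(400,400)) for n in('scene','top')]))"
```

```text
(no output)
```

View pics/crops.png

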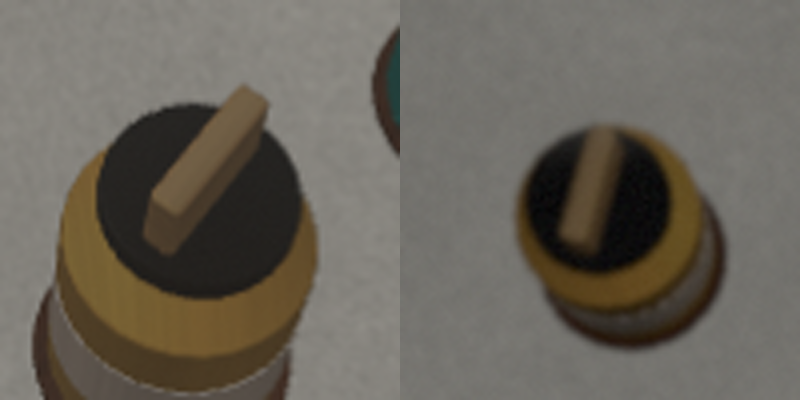

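The crop confirms it: a gold canister with a black cap and a wooden bar. Both cameras agree on the bar: centre (0.579, 0.191), top z 0.185 (expected 0.186), 14x60 mm, long axis at 165.8°. Next I check IK and joint 7 room for a clockwise turn.

```bash
cat >> h.py <<'E'
def quat(psi):
    # tool x at yaw psi, z down
    x=np.array([np.cos(psi),np.sin(psi),0]); z=np.array([0,0,-1.]); y=np.cross(z,x)
    q=R.from_matrix(np.stack([x,y,z],1)).as_quat(); return [q[3],q[0],q[1],q[2]]
C=np.array([.579,.1912]); PSI=np.radians(75.8)
E
python3 - <<'E'
from h import *
print(ctrl.current_qpos().round(3) if hasattr(ctrl.current_qpos(),'round') else ctrl.current_qpos())
for psi in (PSI,PSI-np.pi):
    for d in (0.3,0,-.7,-1.45):
      for z in (.342,.44):
        q=ctrl.solve_ik([*C,z],quat(psi+d)); print(round(psi+d,2),z,None if q is None else np.round(q,3))
E
```

```text
[ 1.2    0.334  0.04   1.466 -0.013  1.343 -0.059]
1.62 0.342 [ 0.404  0.496 -1.051  1.608  0.443  1.299  0.905]
1.62 0.44 [ 0.406  0.418 -1.062  1.475  0.365  1.461  0.964]
1.32 0.342 [ 0.407  0.498 -1.057  1.608  0.446  1.3    0.603]
1.32 0.44 [ 0.425  0.432 -1.096  1.474  0.384  1.467  0.651]
0.62 0.342 [ 0.412  0.503 -1.066  1.608  0.453  1.302 -0.102]
0.62 0.44 [ 0.44   0.444 -1.124  1.474  0.4    1.473 -0.061]
-0.13 0.342 [ 0.405  0.497 -1.054  1.608  0.444  1.299 -0.846]
-0.13 0.44 [ 0.443  0.446 -1.129  1.474  0.403  1.474 -0.813]
-1.52 0.342 [ 0.342  0.453 -0.951  1.611  0.381  1.276 -2.193]
-1.52 0.44 [ 0.388  0.406 -1.032  1.476  0.348  1.456 -2.166]
-1.82 0.342 [ 0.339  0.451 -0.946  1.611  0.379  1.276 -2.491]
-1.82 0.44 [ 0.385  0.404 -1.027  1.476  0.345  1.455 -2.464]
-2.52 0.342 [-1.277  0.554  1.219  1.69  -0.54   1.286 -2.465]
-2.52 0.44 [-1.287  0.441  1.221  1.557 -0.416  1.437 -2.559]
-3.27 0.342 [ 0.428  0.516 -1.094  1.607  0.471  1.31   2.277]
-3.27 0.44 [ 0.425  0.432 -1.096  1.474  0.384  1.467  2.343]
```

Run:
```python
from h import *
import pickle
for n in("scene","top"):
    im=pickle.load(open(n+"0.pkl","rb")); X=cloud(im); ok=(im["z_map"]>0)
    for (x0,x1) in ((-.1,.1),(.1,.2),(.2,.3),(.3,.4),(.4,.5),(.5,.6),(.6,.7),(.7,.8)):
        r=[]
        for y0 in np.arange(-.8,.6,.1):
            m=ok&(X[...,0]>x0)&(X[...,0]<x1)&(X[...,1]>y0)&(X[...,1]<y0+.1)
            r.append("%5.2f"%np.percentile(X[...,2][m],99.5) if m.sum()>5 else "  .  ")
        print(n,x0,*r)
```

```text
scene -0.1  0.14  0.14  0.14  0.00  0.00  0.01  0.02  0.30  0.31  0.02  0.00  0.19  0.19   .  
scene 0.1  0.14  0.14  0.14  0.00  0.00  0.00  0.01  0.02  0.01  0.01  0.00  0.15  0.16   .  
scene 0.2  0.00  0.00  0.00  0.00  0.00  0.00  0.00  0.00  0.00  0.00  0.00  0.00  0.00  0.00
scene 0.3  0.00  0.00  0.00  0.00  0.00  0.00  0.00  0.00  0.00  0.00  0.19  0.19  0.00  0.00
scene 0.4  0.00  0.01  0.01  0.00  0.00  0.11  0.11  0.17  0.00  0.00  0.19  0.19  0.00  0.00
scene 0.5  0.00  0.02  0.02  0.00  0.00  0.11  0.11  0.18  0.17  0.19  0.18  0.00  0.00  0.00
scene 0.6   .    0.00  0.02  0.00  0.00  0.00  0.01  0.00  0.00  0.19  0.15  0.00  0.00   .  
scene 0.7   .     .    0.00  0.00  0.00  0.00  0.02  0.00  0.00  0.00  0.12   .     .     .  
top -0.1   .     .    0.11  0.00  0.00  0.01  0.01  0.10  0.10  0.02  0.00  0.17  0.19  0.11
top 0.1   .    0.06  0.12  0.00  0.00  0.00  0.01  0.02  0.02  0.01  0.01  0.13  0.16  0.11
top 0.2   .    0.00  0.00  0.00  0.00  0.00  0.01  0.00  0.00  0.01  0.00  0.01  0.01  0.01
top 0.3   .    0.00  0.00  0.00  0.00  0.01  0.00  0.00  0.01  0.00  0.19  0.19  0.01  0.01
top 0.4   .    0.01  0.02  0.00  0.00  0.11  0.11  0.17  0.15  0.01  0.18  0.19  0.01  0.01
top 0.5   .    0.02  0.02  0.00  0.00  0.11  0.11  0.19  0.17  0.19  0.18  0.01  0.01  0.01
top 0.6   .    0.03  0.03  0.00  0.00  0.00  0.02  0.01  0.01  0.19  0.15  0.01  0.09  0.14
top 0.7  0.00  0.03  0.03  0.01  0.01  0.01  0.02  0.00  0.01  0.01  0.13  0.12  0.09  0.14
```

The maroon object is the robot's own base, so the way across is clear at z ≥ 0.44. I'll move above the bar and check.

Run:
```python
from h import *
ctrl.move_linear([.174,-.626,.45],max_speed=.2)
ctrl.move_to([*C,.44],quat(PSI))
print(ctrl.current_clock(),ctrl.current_tcp_pos(),ctrl.current_qpos(),ctrl.current_contact_force(),ctrl.current_wrist_torque())
im=ctrl.get_image("wrist"); save(im,"wrist1.png")
X=cloud(im); Y=X[im["z_map"]>0]; t=Y[(Y[:,2]>.178)&(Y[:,2]<.192)&(np.hypot(*(Y[:,:2]-C).T)<.045)]
print(len(t),t.mean(0), cv2.minAreaRect(t[:,:2].astype(np.float32)*1000))
```

```text
3.7167 [0.57938756 0.19031563 0.43982128] [ 0.41160367  0.42134121 -1.0693166   1.47493679  0.36920314  1.46259731
  0.66114915] [ 0.15245453 -0.00725172 -0.03264315] [ 0.0344849  -0.19294463  0.01524566]
1434 [0.57754307 0.18894105 0.18581707] ((579.0095825195312, 188.57498168945312), (14.017416954040527, 59.2318115234375), 76.71044921875)
```

View pics/wrist1.png

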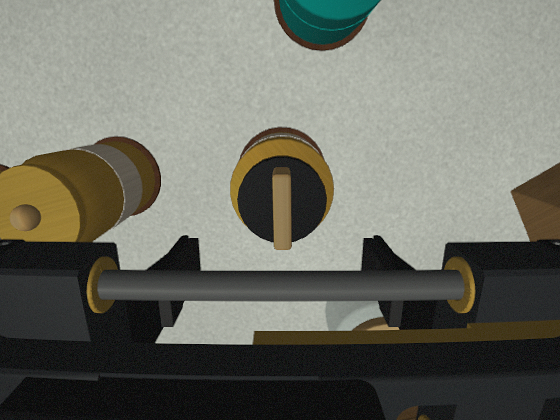

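The wrist view shows the bar at (282,208), between the fingers and nearly square to them. Its centre is about (0.579, 0.190), which agrees to 2 mm. I'll descend and grip.

Run:
```python
from h import *
P=[.579,.1905]
ctrl.move_linear([*P,.36],max_speed=.12)
ctrl.move_linear([*P,.342],max_speed=.05,rot=quat(np.radians(76.0)))
ctrl.wait(.3)
def tq(n=10):
    a=[]
    for _ in range(n): a.append(np.r_[ctrl.current_contact_force(),ctrl.current_wrist_torque()]); ctrl.wait(.02)
    a=np.array(a); return a.mean(0).round(3),a.std(0).round(3)
print("open",*tq(),ctrl.current_qpos(),ctrl.current_tcp_pos())
ctrl.grip(0.0,grip_force=20); ctrl.wait(.3)
print("grip",*tq(),ctrl.current_qpos(),ctrl.current_finger_gap()*87,ctrl.current_clock())
print(ctrl.current_orientation(),quat(np.radians(76)))
save(ctrl.get_image("scene"),"scene2.png")
```

```text
open [ 0.175 -0.193  0.028  0.066 -0.116 -0.006] [0.482 0.539 0.609 0.023 0.022 0.028] [ 0.39484047  0.48698976 -1.03409556  1.60927434  0.43136718  1.29410024
  0.61792111] [0.57902838 0.19048321 0.34208484]
grip [ 2.56   4.562 -2.061  1.106 -0.802  0.012] [0.522 0.557 0.439 0.025 0.023 0.04 ] [ 0.39454209  0.48716186 -1.03444149  1.60917121  0.43118895  1.29331484
  0.61789367] 13.866827815968522 7.1917
[-1.90067869e-04  7.87878887e-01  6.15829979e-01  5.09679649e-04] [np.float64(0.0), np.float64(0.7880107536067219), np.float64(0.6156614753256583), np.float64(0.0)]
```

View pics/scene2.png

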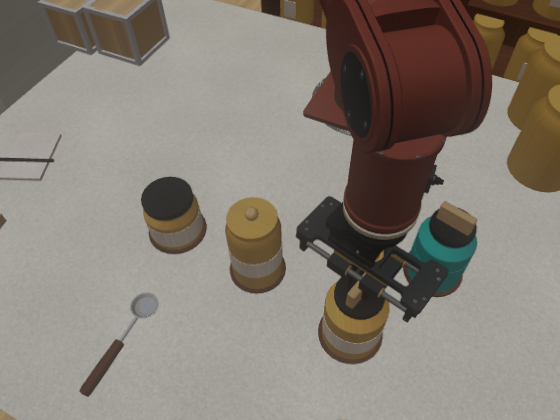

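The grip holds (13.9 mm gap, against a 14 mm bar). Now I turn joint 7 clockwise in small steps and watch Mz.

Run:
```python
from h import *
def mz(n=25):
    a=[]
    for _ in range(n): a.append(np.r_[ctrl.current_contact_force(),ctrl.current_wrist_torque()]); ctrl.wait(.01)
    return np.mean(a,0)
q0=np.array(ctrl.current_qpos()); np.save("q0.npy",q0)
t0=mz()[5]; print("tare",t0,"clock",ctrl.current_clock())
d=0; step=.07
while d<1.45:
    d+=step; q=q0.copy(); q[6]-=d; ctrl.move_joints(q); ctrl.wait(.08)
    m=mz(); r=m[5]-t0
    print(round(d,3),"Mz",round(r,3),"F",m[:3].round(1),"q7 err",round(ctrl.current_qpos()[6]-q[6],4),"t",round(ctrl.current_clock(),2),flush=True)
    if abs(r)>.06: step=.04
    if r>.17 or r<-.1: break
    if ctrl.current_clock()>30: break
```

```text
tare 0.004319039411487747 clock 7.45
0.07 Mz 0.002 F [ 2.1  3.5 -1.7] q7 err 0.0008 t 7.99
0.14 Mz -0.01 F [ 2.5  3.5 -2.2] q7 err 0.0008 t 8.53
0.21 Mz -0.005 F [ 2.3  3.8 -2.2] q7 err 0.0008 t 9.07
0.28 Mz 0.001 F [ 2.5  4.  -2.5] q7 err 0.0008 t 9.62
0.35 Mz 0.018 F [ 2.4  4.1 -2.5] q7 err 0.0008 t 10.16
0.42 Mz 0.082 F [ 2.8  4.3 -2.7] q7 err 0.0005 t 10.7
0.46 Mz 0.125 F [ 2.5  4.2 -2.3] q7 err 0.0007 t 11.24
0.5 Mz 0.141 F [ 2.6  4.2 -2.6] q7 err 0.0007 t 11.78
0.54 Mz 0.179 F [ 2.6  4.3 -2.4] q7 err 0.0008 t 12.32
```

Clear resistance began at about 0.33 rad and rose by about 0.8 N m/rad. At 0.18 N m the strain is about 0.22, so I stop here. Next I turn back to the start angle, check, and release.

Run:
```python
from h import *
def mz(n=20):
    a=[]
    for _ in range(n): a.append(np.r_[ctrl.current_contact_force(),ctrl.current_wrist_torque()]); ctrl.wait(.01)
    return np.mean(a,0)
print("held",mz().round(3))
q0=np.load("q0.npy")
for d in(.36,.18,0):
    q=q0.copy(); q[6]-=d; ctrl.move_joints(q)
ctrl.wait(.3); print("back",mz().round(3),ctrl.current_qpos()[6]-q0[6])
ctrl.grip(.35); ctrl.wait(.2); ctrl.grip(1.0)
ctrl.move_linear([.579,.1905,.44],max_speed=.12); ctrl.wait(.3)
for n in("wrist","scene","top"):
    im=ctrl.get_image(n); save(im,n+"3.png")
    X=cloud(im); Y=X[im["z_map"]>0]; t=Y[(Y[:,2]>.178)&(Y[:,2]<.192)&(np.hypot(*(Y[:,:2]-C).T)<.045)]
    if len(t)>20: print(n,len(t),t.mean(0).round(4), cv2.minAreaRect(t[:,:2].astype(np.float32)*1000))
print(ctrl.current_clock(),mz().round(2),ctrl.current_finger_gap())
```

```text
held [ 2.679  4.427 -2.555  1.027 -0.726  0.182]
back [ 2.632e+00  4.389e+00 -2.633e+00  1.056e+00 -7.570e-01  3.000e-03] -0.00846120211822099
wrist 1418 [0.5774 0.1889 0.1859] ((579.0354614257812, 188.30917358398438), (13.522643089294434, 59.35400390625), 76.44112396240234)
scene 387 [0.5826 0.1905 0.1848] ((579.4393310546875, 190.12803649902344), (14.5498628616333, 59.80801010131836), 76.25959777832031)
17.225 [-0.02 -0.    0.02  0.07 -0.16 -0.  ] 0.9995670413198341
```

View pics/wrist3.png

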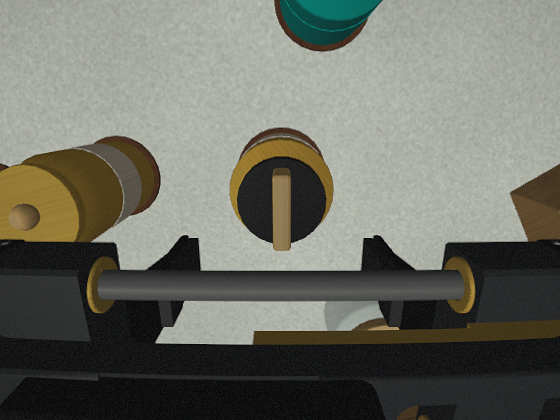

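The wrist view shows the bar at (282,208), at the same angle as before (76.4° now, 76.7° then). The gripper is open and clear of the bar.

```bash
python3 -c "
from workcell import ctrl
ctrl.hand_in(); print(ctrl.current_clock())"
```

```text
the job is handed in; nothing more can be done
the job is handed in; nothing more can be done
```

I turned the gold canister's cap clockwise until it clearly resisted, turned it back to where it stood at first, let go and handed the job in at about 17 s. The cap does look cross-threaded.

- **Turning:** the cap ran freely for about 0.33 rad. Resistance then rose at about 0.8 N m per rad, and I stopped at 0.18 N m, a strain of about 0.22 (damage starts above 0.45).
- **Back and loose:** I turned it back by the same angle. With the bar still gripped, the torque read about 0.00 N m, so the cap is loose again.
- **Last checks:** the bar angle from the wrist camera is within about 0.3° of what it was before, and from the scene camera within about 0.7°. The gripper is open about 80 mm above the bar's top, with no contact force. The last top camera picture gave no bar reading, probably because the arm hides it.
- **Disagreement:** the cameras differed by up to about 4 mm on where the bar's centre lies. That caused about 5 N of sideways force during the grip.

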